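Vent the bench reactor, then open its guard gate and hold it wide

TASK

The bench reactor has cooled: first turn the vent valve's handle until its nose points at the index rib on its plate, then squeeze the main catch's two tabs together so that the guard gate kicks out onto its safety catch. Next squeeze the gate's own handle to free the safety catch, swing the gate past its check and on until it stands well beyond square to the front. Finish there, still gripping the handle and holding the gate wide (let go, it would swing back to the check), with the vent left at its mark and the things lying about on the bench undisturbed.

Things in the scene. Friction and masses are not known exactly. Their poses are not given: they have to be found in the camera images.
- guard: Bench-top reactor guard: aluminium frame with clear panes on a steel tray, 360 mm wide, 270 mm deep, top 245 mm above the bench. Origin: bench level, middle of its front face; x into the guard, y to the left along the front (hinge side), z up.
- vent_handle (a joint): Angle of the black vent handle about its upright axis (rad). 0: nose pointing exactly at the index rib. Positive: nose counter-clockwise of the rib, seen from above. Turns from -0.5 to 1.75, stiffly (0.06 N m), and stays where left. Starts between 0.55 and 1.45.
- vent_grip (a point): On the vent handle's axis, mid-height of its grip bar; the frame turns with the handle. Bar: upright black block 14 mm thick (y), 40 mm long (x from -18 to +22 mm), 18 mm up and down from here; pinch it from above along y. A lower nose, 6 to 10 mm wide, points along -x, its tip 40 mm out.
- vent_mark (a point): The index rib, a short dark raised bar (10 mm long, 5 mm wide) at the rim of the round steel plate (104 mm across) under the vent handle, over the brass silencer: 47 mm from the valve's axis towards the guard's -x, 25 mm lower than vent_grip; axes as the guard's. The nose must point at it; its tip stops 2 mm short.
- main_catch (a point): Main catch, on the guard's front top rail near the gate's free end: midway between its two upright grey tabs; axes as the guard's. Each tab is 24 mm (x) by 5 mm (y), from 34 mm below to 18 mm above here, outer faces 25 mm either way along y. Squeeze both together along y from above: with both 6 mm in, the gate kicks out by itself towards the robot, onto the safety catch.
- jaw_left (a joint): Inward travel of the main catch's left (+y) tab (m): 0 at rest, 0.0105 fully in, against a spring (4 N at first, 11 N fully in); springs back when let go.
- jaw_right (a joint): Inward travel of the main catch's right (-y) tab (m), as jaw_left. Fully in, the two outer faces are 29 mm apart.
- gate (a joint): Gate's opening angle (rad), clockwise from above, free end towards the robot. 0 shut; 0.127 ajar on the safety catch, where it yields inward to a push of 6 N; meets the sprung check at 0.9, passed at 1.15 (about 1 N m, 5 N at the handle); pi/2 square to the front; stop 1.95. A closing spring (0.1 to 0.3 N m) brings it back to rest at the check, about 1.4, when let go.
- gate_hinge (a point): On the gate's upright hinge axis at the guard's left front corner, 245 mm above the bench (the gate's top edge); axes as the guard's. The gate, aluminium with a clear pane, is 318 mm long from here, 22 mm thick, its lower edge 52 mm above the bench.
- handle_grip (a point): Grip point of the squeeze handle on the gate's top: midway between its two upright grey plates, 190 mm from the hinge axis, 60 mm above the gate's top edge. Frame turns with the gate: x square to it (into the guard when shut), y along it towards the hinge. Plates 25 mm wide (y), outer faces at x = -22.5 and +22.5 mm, tops 20 mm above here. Pinch both from above along x.
- safety_lever: Rear (+x) plate of the squeeze handle, a sprung lever with a claw; the front plate is fixed to the gate. Squeezed, it moves up to 13 mm towards the front plate (3 N at first, 10 N fully in); 7 mm frees the claw. Origin on its pivot, 12 mm above the gate's top. The claw arm lies behind it, 20 to 29 mm to the hinge side of its middle, under 45 mm above the gate's top.
- spanner: Steel open-ended spanner, 170 mm long, flat on the bench before the gate; the gate passes over it. To be left alone.
- gasket: Copper sealing ring, 68 mm across, 6 mm thick, flat on the bench before the gate's free end. To be left alone.
- screwdriver: Screwdriver, 190 mm long, lying on the bench at the left. To be left alone.
- beaker: Glass beaker, 72 mm across, 95 mm high, on the bench at the right. To be left alone.
- amber_bottle: Amber glass bottle, 70 mm across, 160 mm high, standing at the left. To be left alone.
- wash_bottle: White plastic bottle, 68 mm across, 170 mm high, left of the guard. To be left alone.
- carton: Small cardboard box, 120 x 90 x 85 mm, at the right. To be left alone.

How it is judged:
On the way, in this order (a step that is already met when the one before it is completed fails the run):
1. the vent handle's nose is brought to point at the index rib, with the gate still shut (value of joint vent_handle between -0.15 and 0.15 rad and value of joint gate below 0.05 rad), for 0.2 s.
2. the main catch is squeezed and the gate stands ajar on its safety catch (value of joint gate between 0.09 and 0.25 rad), for 0.2 s.
3. the safety catch is squeezed in the handle and the gate is past its check, in hand (value of joint gate above 1.25 rad and contact force between the fingers and safety_lever above 1 N), for 0.1 s.
At the end, for the whole second after the job is handed in: The gate is held still beyond square to the front (more than 1.62 rad), the fingers still gripping the squeeze handle (more than 1 N on the safety lever), and the vent handle's nose is within 0.15 rad of pointing at the index rib (value of joint gate above 1.62 rad and velocity of joint gate between -0.15 and 0.15 rad/s and contact force between the fingers and safety_lever above 1 N and value of joint vent_handle between -0.15 and 0.15 rad); the arm keeps its last pose, push and grip.
It fails at once if a bystander on the bench is pushed more than 40 mm or knocked over (distance of any of spanner, gasket, screwdriver, beaker, amber_bottle, wash_bottle, carton from where it was at the start of the episode above 0.04 m or angle between any of beaker, amber_bottle, wash_bottle's own z axis and vertical above 0.5 rad).
It also fails if it takes over 64 s, if anything falls off the work surface, if the arm or the gripper's body presses on something with over 40 N, if the wrist force passes 120 N, or if a joint passes its speed limit or range.

ROBOT

A 6-joint arm with a two-finger parallel gripper is mounted at the origin on the work surface. World frame = base frame: x ahead of the robot, y to its left, z up, the work surface at z = 0. Lengths are in m, angles in rad, forces in N, time in s.
With the tool pointing down it reaches from about 0.35 to 0.875 m from the base axis. Payload 4.2 kg.
Tool frame: the origin (TCP) lies between the finger pads; the fingertips stand 11 mm ahead of it and the grasp point (between the pads) lies 8 mm behind it (ctrl.tip_extent is the distance from the TCP to the fingertips, in m); z points along the fingers, y is the line along which they close (so a half turn about z gives the same grasp; the last joint's range is limited). The gripper opens to 85 mm and grips with 20 to 120 N. Pads are 22 mm wide; open, the fingers measure 114 mm over their backs; the gripper's body (76 mm by 85 mm) begins 54 mm behind the grasp point. The pads swing forward as they close: fully open they stand 13 mm farther back than shut.
Start: joints at [1.533, 0.385, 0.008, 0, -1.194, -0.259], TCP at [0.183, 0.598, 0.242] pointing down, gripper open.
Joint ranges: [-3.14, 3.14], [-1.21, 2.06], [-1.07, 1.41], [-3.16, 2.05], [-2.99, -0.16], [-3.1, 3.1]. Speed limits (rad/s): [2.79, 2.79, 3.14, 3.14, 3.14, 3.14].

INTERFACE

Orientations are given as a unit quaternion [x, y, z, w].
In Python, from rig import readout, optics, ctrl, spot_in gives the robot as it stands.
- The arm moves only by the tool pendant, called after ">>>" as name(argument=value, ...) on one line, values as JSON. Schema: {"type":"object","properties":{"increments":{"type":"array","items":{"type":"array","items":{"type":"number"},"minItems":7,"maxItems":7},"minItems":1,"maxItems":12},"only":{"type":"string"},"quiet":{"type":"boolean"},"lines":{"type":"string"}},"required":["increments"],"additionalProperties":false}. increments is a list of rows, 1 to 12 of them, each of 7 numbers: the finger opening in m, then dx, dy, dz in m, then a rotation vector rx, ry, rz in rad; each row shifts and turns the commanded pose from where the row before left it, along the tool's axes as they then stand; what a row does not reach is not made up. A row lasts 1/12 s, in which the tool goes at most 0.0417 m and 0.125 rad, less where a joint would pass 70% of its speed; a pose out of reach is approached as far as the arm can. The fingers move at their own pace and stop on an object; the grip force is fixed at half the most. Time passes only in rows, so rows that do not move let the fingers close. The tool returns the time, the measured TCP pose, the force, the opening and the grip force at its end. only (a regular expression) keeps the lines of the reply that match it, lines (a string "A,B") keeps lines A to B, and quiet returns only ok. Input that does not fit is refused with a message, and nothing moves.
- readout.get_state(): the state, without advancing time (a new reading comes with each control period).
- optics.snapshot(name): name is "side" or "top" or "wrist"; returns the picture (420x560x3 uint8, red, green, blue); there is no depth.
- optics.calibration(name): a dict with "fovy" (degrees; the focal length in pixels is half the picture's height over the tangent of half this angle, whatever the lens; pixels are square), "cx", "cy" (the principal point, pixels), "view" (4x4, takes a point from world to camera coordinates). Camera axes: x right, y down, z forward; pixel columns grow to the right and rows downward; lengths in m; the calibration is good to about 2 mm. A picture is of the moment at which its call begins: read the wrist's pose just before it. calibration takes no time and is no camera call; for the wrist camera it gives the pose at the moment of the call.
- ctrl.hand_in(): hands the job in; it is judged then, once.
Trained networks look in the newest picture that a camera, given by its name, has taken for a name from the list of things; names that differ only in an ending like _2 or _b are one class to them, and where a whole thing is asked for, a point or a joint stands for the part that bears it (a point fixed in the world has none). Each returns a list of dicts, best first, with "confidence" (0 to 1); they miss things now and then, are a little off and sometimes report something else, mostly with a low value. They report only what shows in the picture. A call takes as long as a camera call.
- spot_in(camera, query): "pixel" ([column, row] in pixels, amid what is visible of it).
The state is a dict: "time_s": time; "q": joint angles; "joint_velocities": joint speeds; "joint_efforts": joint torques, N m; "eef_pos": TCP position; "tool_rot": TCP orientation; "ft_force": force on the tool from outside, world axes, zero at the start; "moment": the same for the moment, N m; "finger_gap": finger opening in m; "grasp_force": force on a finger pad.
Only numpy, scipy, OpenCV 4.12 (cv2) and the standard library are available. Lean on these libraries where they do the work, as an engineer would, in place of code of your own. Each camera call takes 0.05 s, during which the arm holds its last target. There are 200 camera calls.

## Working session

There is one attempt and no reset: what is moved stays moved. The work goes in short steps, Python scripts to look and compute and a tool call to move; the robot and the scene stay as the last step left them, time stands still between calls to the robot, and variables do not carry over. Pictures are saved under pics/ and viewed, at most 14 in all, crops included, and the job is handed in when it is done.

```bash
mkdir -p pics; ls
```

Run:
```python
from rig import readout, optics, ctrl, spot_in
import cv2, json
s=readout.get_state(); print(s)
ims={}
for c in ["side","top","wrist"]:
    im=optics.snapshot(c); cv2.imwrite(f"pics/{c}0.png",im[:,:,::-1])
    k=optics.calibration(c); print(c,k)
    for n in ["vent_grip","vent_mark","main_catch","gate_hinge","handle_grip","safety_lever","guard","gate"]:
        r=spot_in(c,n); print(n,[(x["pixel"],round(x["confidence"],2)) for x in r[:3]])
```

```text
pics
{'time_s': 0.0, 'q': array([ 1.53261844e+00,  3.85532571e-01,  6.62008127e-03, -5.36215697e-04,
       -1.19396325e+00, -2.58565748e-01]), 'joint_velocities': array([-0.00110764,  0.00050981,  0.00112234,  0.00018155, -0.00032344,
        0.00134944]), 'joint_efforts': array([-9.24878404e-04, -3.92292023e+01,  1.88399345e+01,  4.18623984e+00,
       -4.69921360e-03, -1.76374542e-06]), 'eef_pos': array([0.18258251, 0.59715117, 0.24122825]), 'tool_rot': array([ 9.88997887e-01, -1.47925780e-01, -1.33343964e-04,  1.06080684e-03]), 'ft_force': array([ 0.00989616,  0.12110999, -0.50400572]), 'moment': array([ 0.00602012, -0.03083442,  0.00184005]), 'grasp_force': 0.0, 'finger_gap': 0.08528328169639127}
side {'fovy': 45.04502808609047, 'cx': 284.2932730012946, 'cy': 194.6928109514798, 'view': array([[-0.98850246, -0.15110277,  0.00555323,  0.48749231],
       [-0.09053176,  0.5620368 , -0.82214271,  0.18165537],
       [ 0.12110692, -0.81319283, -0.56925436,  1.75127228],
       [ 0.        ,  0.        ,  0.        ,  1.        ]])}
vent_grip [([276.9, 162.8], 0.46)]
vent_mark [([211.
[... 695 characters left out ...]
e_hinge [([264.4, 134.5], 0.61), ([226.6, 225.6], 0.6)]
handle_grip [([249.9, 177.4], 0.84)]
safety_lever [([261.9, 163.2], 0.74)]
guard [([263.5, 133.4], 0.73)]
gate [([246.6, 175.8], 0.8), ([264.1, 138.2], 0.64), ([371.4, 249.4], 0.4)]
wrist {'fovy': 65.04313307583726, 'cx': 284.27770178352444, 'cy': 210.07184916237952, 'view': array([[-0.29286333, -0.95615354, -0.0012192 ,  0.62527429],
       [-0.91341288,  0.27939473,  0.29599916, -0.03778221],
       [-0.28268   ,  0.08780093, -0.95518742,  0.37822573],
       [ 0.        ,  0.        ,  0.        ,  1.        ]])}
vent_grip []
vent_mark [([482.5, 28.4], 0.23)]
main_catch []
gate_hinge []
handle_grip []
safety_lever []
guard []
gate []
```

Run:
```python
import cv2
a=cv2.imread("pics/top0.png"); cv2.imwrite("pics/top0z.png",cv2.resize(a[60:300,160:480],(800,600),interpolation=cv2.INTER_CUBIC))
a=cv2.imread("pics/side0.png"); cv2.imwrite("pics/side0z.png",cv2.resize(a[100:310,120:400],(800,600),interpolation=cv2.INTER_CUBIC))
```

```text
(no output)
```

View pics/top0z.png

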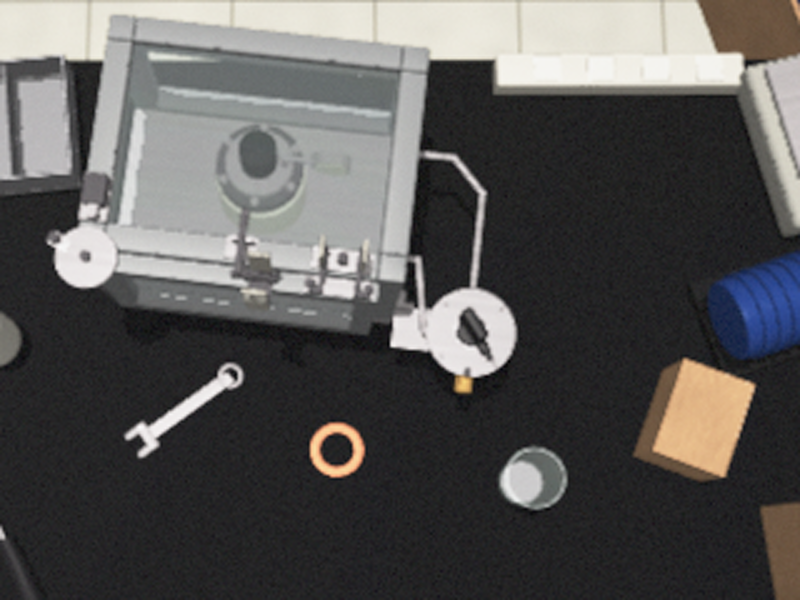

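View pics/side0z.png

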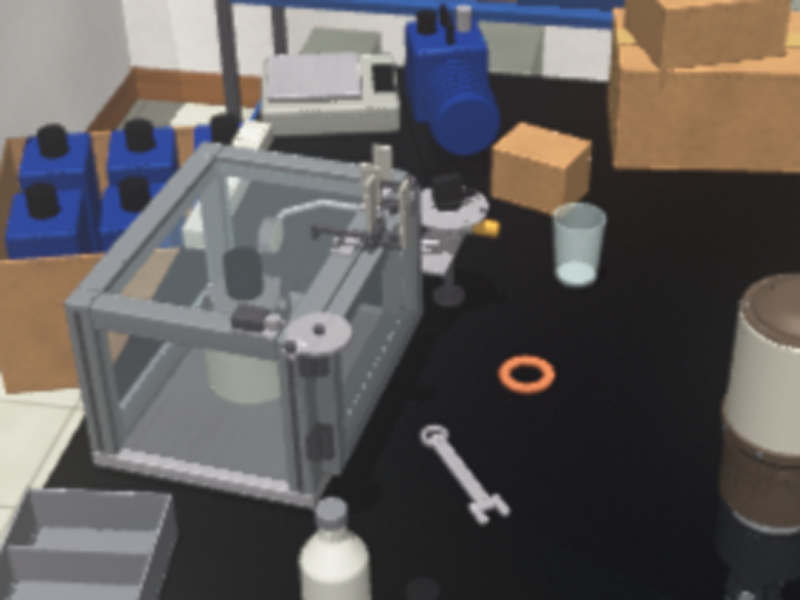

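Create h.py:
```python
import numpy as np, cv2
from rig import readout, optics, ctrl, spot_in
from scipy.spatial.transform import Rotation as R
def ray(k,p):
    f=210/np.tan(np.radians(k["fovy"]/2)); V=k["view"]; Rm=V[:3,:3]
    d=Rm.T@np.array([(p[0]-k["cx"])/f,(p[1]-k["cy"])/f,1]); return -Rm.T@V[:3,3], d/np.linalg.norm(d)
def tri(obs):
    A=0;b=0
    for k,p in obs:
        c,d=ray(k,p); M=np.eye(3)-np.outer(d,d); A=A+M; b=b+M@c
    x=np.linalg.solve(A,b); return x,[np.round(np.array(proj(k,x))-p,1) for k,p in obs]
def atz(k,p,z):
    c,d=ray(k,p); return c+d*(z-c[2])/d[2]
def proj(k,x):
    f=210/np.tan(np.radians(k["fovy"]/2)); q=k["view"][:3,:3]@x+k["view"][:3,3]
    return [k["cx"]+f*q[0]/q[2],k["cy"]+f*q[1]/q[2]]
def tool():
    s=readout.get_state(); return s["eef_pos"],R.from_quat(s["tool_rot"]),s
```

Run:
```python
from h import *
T=optics.calibration("top");S=optics.calibration("side")
t=lambda x,y:[160+.4*x,60+.4*y]
s=lambda x,y:[120+.35*x,100+.35*y]
print("hinge",tri([(T,t(86,256)),(S,s(319,330))]))
print("vent",tri([(T,t(473,325)),(S,s(449,190))]))
print("gasket",tri([(T,t(337,450)),(S,s(527,374))]))
print("hinge@.25",atz(T,t(86,256),.25))
print("catch@.3",atz(T,t(343,260),.29))
print("handle@.3",atz(T,t(258,275),.3))
print("rear rail",[atz(T,t(*p),.245) for p in [(123,17),(428,48),(112,30),(425,62)]])
print("vent@.2",atz(T,t(473,325),.2), atz(T,t(494,358),.18))
```

```text
hinge (array([0.61163634, 0.25366982, 0.25355481]), [array([0. , 0.3]), array([-0.3, -0.1])])
vent (array([ 0.55047873, -0.17350185,  0.1687328 ]), [array([0. , 1.2]), array([-0.9, -0.2])])
gasket (array([ 0.42409695, -0.02268857,  0.0005391 ]), [array([0. , 0.2]), array([-0.2, -0. ])])
hinge@.25 [0.61332563 0.25446433 0.25      ]
catch@.3 [ 0.59899689 -0.02182791  0.29      ]
handle@.3 [0.58053568 0.0661874  0.3       ]
rear rail [array([0.88862031, 0.22185972, 0.245     ]), array([ 0.85168436, -0.11809426,  0.245     ]), array([0.87330807, 0.23378409, 0.245     ]), array([ 0.83535848, -0.11456967,  0.245     ])]
vent@.2 [ 0.54776834 -0.16888181  0.2       ] [ 0.51394333 -0.19468193  0.18      ]
```

>>> pendant(increments=[[0.085, 0, 0, -0.04, 0, 0, 0], [0.085, 0, 0, -0.04, 0, 0, 0], [0.085, 0, 0, -0.04, 0, 0, 0], [0.085, 0, 0, -0.04, 0, 0, 0], [0.085, 0.026, 0.032, 0, 0, 0, 0], [0.085, 0.026, 0.032, 0, 0, 0, 0], [0.085, 0.026, 0.032, 0, 0, 0, 0], [0.085, 0.026, 0.032, 0, 0, 0, 0], [0.085, 0.026, 0.032, 0, 0, 0, 0], [0.085, 0.026, 0.032, 0, 0, 0, 0], [0.085, 0.026, 0.032, 0, 0, 0, 0], [0.085, 0.026, 0.032, 0, 0, 0, 0]])

```text
time_s: 2.35
eef_pos: [0.3069, 0.2899, 0.4026]
tool_rot: [0.989, -0.147, 0.0, -0.0]
ft_force: [0.9, -0.3, -0.1]
finger_gap: 0.0845
grasp_force: 0.0
```

>>> pendant(increments=[[0.085, 0.026, 0.032, 0, 0, 0, 0], [0.085, 0.026, 0.032, 0, 0, 0, 0], [0.085, 0.026, 0.032, 0, 0, 0, 0], [0.085, 0.026, 0.032, 0, 0, 0, 0], [0.085, 0.026, 0.032, 0, 0, 0, 0], [0.085, 0.026, 0.032, 0, 0, 0, 0], [0.085, 0.026, 0.032, 0, 0, 0, 0], [0.085, 0.026, 0.032, 0, 0, 0, 0], [0.085, 0, 0, 0, 0, 0, 0.12], [0.085, 0, 0, 0, 0, 0, 0.12], [0.085, 0, 0, 0, 0, 0, 0.12], [0.085, 0, 0, 0, 0, 0, 0.12]])

```text
time_s: 3.35
eef_pos: [0.4308, -0.0143, 0.4024]
tool_rot: [0.924, -0.382, 0.0, -0.0]
ft_force: [-0.1, 0.1, 0.3]
finger_gap: 0.0849
grasp_force: 0.0
```

>>> pendant(increments=[[0.085, 0, 0, 0, 0, 0, 0.12], [0.085, 0, 0, 0, 0, 0, 0.12], [0.085, 0, 0, 0, 0, 0, 0.12], [0.085, 0, 0, 0, 0, 0, 0.12], [0.085, 0, 0, 0, 0, 0, 0.12], [0.085, 0, 0, 0, 0, 0, 0.12], [0.085, 0, 0, 0, 0, 0, 0.12], [0.085, 0, 0, 0, 0, 0, 0.12], [0.085, 0, 0, 0, 0, 0, 0.12], [0.085, 0, 0, 0, 0, 0, 0.12], [0.085, 0, 0, 0, 0, 0, 0.12], [0.085, 0, 0, 0, 0, 0, 0.12]])

```text
time_s: 4.35
eef_pos: [0.4307, -0.0136, 0.4024]
tool_rot: [-0.443, 0.896, -0.0, 0.0]
ft_force: [-0.3, 0.5, 0.1]
finger_gap: 0.0848
grasp_force: 0.0
```

Run:
```python
from h import *
p,r,s=tool(); print(p,r.as_matrix()[:,0],s["q"])
k=optics.calibration("wrist"); im=optics.snapshot("wrist"); cv2.imwrite("pics/w1.png",im[:,:,::-1]); np.save("w1.npy",k)
for n in ["vent_grip","main_catch","handle_grip","safety_lever"]: print(n,spot_in("wrist",n))
```

```text
[ 0.43068396 -0.01364616  0.40244173] [-6.06697040e-01 -7.94933092e-01 -2.84848918e-04] [ 3.48237927e-01 -3.57288455e-02 -1.21168728e-01 -1.91566219e-05
 -1.48503021e+00 -1.00013530e+00]
vent_grip [{'pixel': [110.4, 127.6], 'confidence': 0.69}]
main_catch [{'pixel': [143.8, 269.3], 'confidence': 0.58}]
handle_grip [{'pixel': [213.5, 303.2], 'confidence': 0.57}]
safety_lever [{'pixel': [198.8, 364.8], 'confidence': 0.75}, {'pixel': [141.2, 270.1], 'confidence': 0.42}]
```

View pics/w1.png

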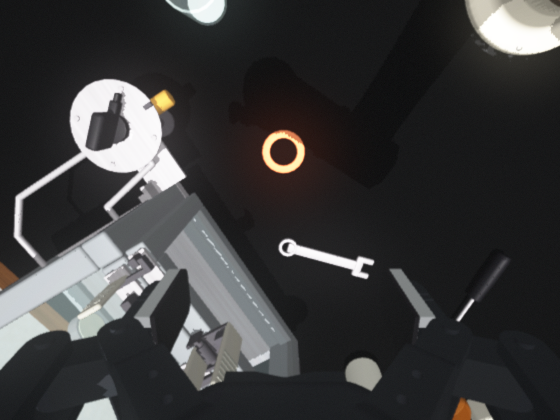

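>>> pendant(increments=[[0.085, 0.01, -0.035, 0, 0, 0, 0], [0.085, 0.01, -0.035, 0, 0, 0, 0], [0.085, 0.01, -0.035, 0, 0, 0, 0], [0.085, 0.01, -0.035, 0.01, 0, 0, 0], [0.085, 0.01, -0.035, 0.01, 0, 0, 0], [0.085, 0.005, -0.012, 0.01, 0, 0, 0], [0.085, 0, 0, 0, 0, 0, 0]])

```text
time_s: 5.18
eef_pos: [0.5474, -0.1719, 0.3679]
tool_rot: [-0.445, 0.895, 0.002, -0.003]
ft_force: [-0.3, 0.1, -0.5]
finger_gap: 0.0846
grasp_force: 0.0
```

Run:
```python
from h import *
T=optics.calibration("top");S=optics.calibration("side");W=np.load("w1.npy",allow_pickle=True).item()
t=lambda x,y:[160+.4*x,60+.4*y]
s=lambda x,y:[120+.35*x,100+.35*y]
print("plate",tri([(T,t(473,332)),(S,s(454,210)),(W,[116,125])]))
p,r,st=tool(); print(p,r.as_matrix()[:,0],st["q"])
k=optics.calibration("wrist"); im=optics.snapshot("wrist"); cv2.imwrite("pics/w2.png",im[:,:,::-1]); np.save("w2.npy",k)
print(proj(k,np.array([.55,-.17,.19])))
```

```text
plate (array([ 0.54819168, -0.17703496,  0.13864535]), [array([-0.2,  1.1]), array([-1.8, -0.7]), array([ 2.9, -2.3])])
[ 0.54736755 -0.17193112  0.36791605] [-0.60360972 -0.79727231  0.00348997] [-2.25871018e-02  2.41209112e-01  1.11914630e-01 -9.66568661e-04
 -1.44879149e+00 -6.25328600e-01]
[np.float64(282.76320037889496), np.float64(193.37717267322327)]
```

View pics/w2.png

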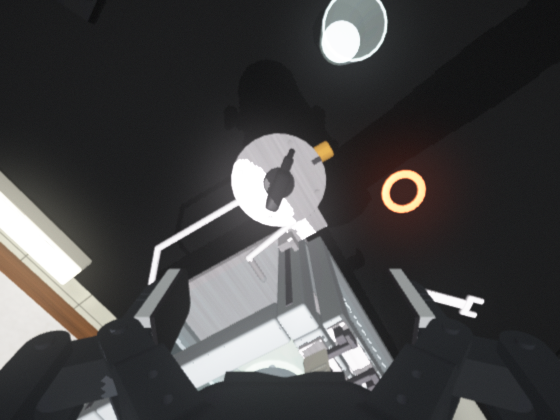

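Run:
```python
from h import *
k=np.load("w2.npy",allow_pickle=True).item()
c=atz(k,[279,180],.14); n=atz(k,[291.5,151],.15); b=atz(k,[272,206],.187);b1=atz(k,[286,166],.187)
print(c,n,b,b1)
for a,q in((c,n),(b,n),(b,b1)):
    v=(q-a)[:2]; print(np.linalg.norm(v), (np.arctan2(v[1],v[0])-(np.pi-.108)+np.pi)%(2*np.pi)-np.pi)
im=cv2.imread("pics/w2.png"); cv2.imwrite("pics/w2z.png",cv2.resize(im[110:250,200:360],(800,700),interpolation=cv2.INTER_CUBIC)[:600])
# guard yaw from side pane bottom etc: front rail corner
```

```text
[ 0.55174052 -0.17453284  0.14      ] [ 0.5210438  -0.19285808  0.15      ] [ 0.56670337 -0.1655902   0.187     ] [ 0.53174377 -0.18892196  0.187     ]
0.03575056820988691 0.6461938926625521
0.05318207589576124 0.6463580433973686
0.04203028017090056 0.6965046673106485
```

View pics/w2z.png

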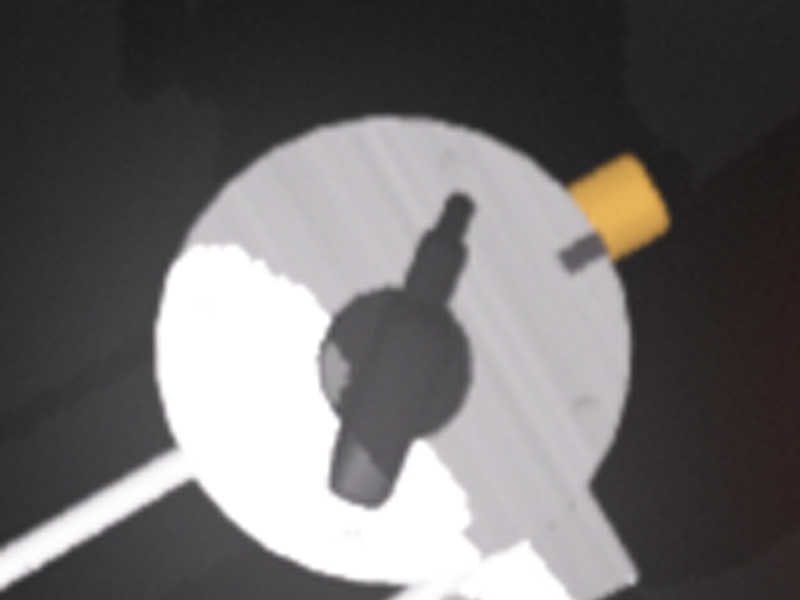

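Run:
```python
from h import *
k=np.load("w2.npy",allow_pickle=True).item()
P=lambda x,y,z:atz(k,[200+x/5,110+y/5],z)
c=P(393,350,.139); n=P(459,205,.15); r=P(583,253,.143)
ang=lambda v:np.arctan2(v[1],v[0])%(2*np.pi)
print(c,n,r,np.linalg.norm((n-c)[:2]),np.linalg.norm((r-c)[:2]),ang(n-c),ang(r-c),ang(n-c)-ang(r-c))
e=P(350,485,.185); f=P(430,250,.16);print(e,f,ang(n-e))
p,R_,s=tool();X=R_.as_matrix()[:,0];print(p,ang(X),R_.as_matrix()[:,2])
g=c.copy();print("d tool",R_.inv().apply(np.array([c[0],c[1],.167+.008])-p))
```

```text
[ 0.55223195 -0.17463953  0.139     ] [ 0.52079253 -0.1926674   0.15      ] [ 0.50594555 -0.16738316  0.143     ] 0.03624142456345784 0.046851739972871106 3.6622359999362226 2.9860874014328496 0.676148598503373
[ 0.56933443 -0.165543    0.185     ] [ 0.5305265  -0.19006976  0.16      ] 3.651154301259918
[ 0.54688719 -0.17098094  0.36979216] 4.065363821563891 [-4.98544380e-03  5.65716285e-04 -9.99987413e-01]
d tool [-0.00080028 -0.00731113  0.194761  ]
```

>>> pendant(increments=[[0.07, 0, 0, 0, 0, 0, 0.11], [0.07, 0, 0, 0, 0, 0, 0.1], [0.07, 0, 0, 0, 0, 0, 0.1], [0.07, 0, 0, 0, 0, 0, 0.1], [0.07, -0.003, -0.006, 0.04, 0, 0, 0], [0.07, 0, 0, 0.04, 0, 0, 0], [0.07, 0, 0, 0.03, 0, 0, 0], [0.07, 0, 0, 0.03, 0, 0, 0], [0.07, 0, 0, 0.02, 0, 0, 0], [0.07, 0, 0, 0.02, 0, 0, 0], [0.07, 0, 0, 0.02, 0, 0, 0], [0.07, 0, 0, 0, 0, 0, 0]])

```text
time_s: 6.23
eef_pos: [0.55, -0.1722, 0.1695]
tool_rot: [-0.255, 0.967, 0.002, -0.003]
ft_force: [-2.3, 0.3, -0.3]
finger_gap: 0.0699
grasp_force: 0.0
```

Run:
```python
from h import *
p,r,st=tool(); m=r.as_matrix();print(p,np.arctan2(m[1,0],m[0,0])%6.2832,m[:,2])
```

```text
[ 0.55001868 -0.1722327   0.16946697] 3.6580066333140784 [-0.00653781  0.00147986 -0.99997753]
```

>>> pendant(increments=[[0.07, 0, -0.003, 0, 0, 0, 0], [0.03, 0, 0, 0, 0, 0, 0], [0, 0, 0, 0, 0, 0, 0], [0, 0, 0, 0, 0, 0, 0], [0, 0, 0, 0, 0, 0, 0], [0, 0, 0, 0, 0, 0, 0]])

```text
time_s: 6.73
eef_pos: [0.5532, -0.174, 0.1737]
tool_rot: [-0.254, 0.967, 0.002, -0.0]
ft_force: [-3.6, 7.5, 3.8]
finger_gap: 0.0129
grasp_force: 59.7
```

Run:
```python
from h import *
p,r,st=tool(); m=r.as_matrix();print(p,np.arctan2(m[1,0],m[0,0])%6.2832,m[:,2],st["moment"],st["finger_gap"],st["grasp_force"])
```

```text
[ 0.55318833 -0.1740085   0.17371505] 3.655597465341315 [-0.00121189  0.00436403 -0.99998974] [ 2.06029585  0.69187289 -0.06834539] 0.012932145708911807 59.65246617794037
```

>>> pendant(increments=[[0, 0, 0, 0, 0, 0, 0.09], [0, 0, 0, 0, 0, 0, 0.09], [0, 0, 0, 0, 0, 0, 0.09], [0, 0, 0, 0, 0, 0, 0.09], [0, 0, 0, 0, 0, 0, 0.09], [0, 0, 0, 0, 0, 0, 0.09], [0, 0, 0, 0, 0, 0, 0.09], [0, 0, 0, 0, 0, 0, 0.025], [0, 0, 0, 0, 0, 0, 0], [0, 0, 0, 0, 0, 0, 0], [0, 0, 0, 0, 0, 0, 0]])

```text
time_s: 7.65
eef_pos: [0.5533, -0.1748, 0.1737]
tool_rot: [0.07, 0.998, 0.001, -0.001]
ft_force: [-3.9, 8.0, 6.5]
finger_gap: 0.0131
grasp_force: 60.2
```

Run:
```python
from h import *
p,r,st=tool(); m=r.as_matrix();print(p,np.arctan2(m[1,0],m[0,0])%6.2832,m[:,2],st["moment"],st["finger_gap"],st["grasp_force"])
```

```text
[ 0.55325912 -0.17475312  0.17366104] 3.001567405171674 [-0.00108797  0.00229056 -0.99999678] [ 2.28342768  1.24480052 -0.04709148] 0.013099429791831634 60.175137519836426
```

>>> pendant(increments=[[0.085, 0, 0, 0, 0, 0, 0], [0.085, 0, 0, 0, 0, 0, 0], [0.085, 0, 0, 0, 0, 0, 0], [0.085, 0, 0, -0.04, 0, 0, 0], [0.085, 0, 0, -0.04, 0, 0, 0], [0.085, 0, 0, -0.04, 0, 0, 0], [0.085, 0, 0, -0.04, 0, 0, 0], [0.085, 0, 0, -0.04, 0, 0, 0], [0.085, 0, 0, 0, 0, 0, 0]])

```text
time_s: 8.4
eef_pos: [0.5567, -0.1782, 0.3824]
tool_rot: [0.07, 0.998, -0.002, 0.009]
ft_force: [0.1, 0.5, 1.7]
finger_gap: 0.0848
grasp_force: 0.0
```

Run:
```python
from h import *
p,r,st=tool(); m=r.as_matrix();print(p,np.arctan2(m[1,0],m[0,0])%6.2832,m[:,2])
k=optics.calibration("wrist"); im=optics.snapshot("wrist"); np.save("w3.npy",k)
a=im[:,:,::-1]; cv2.imwrite("pics/w3.png",a)
z=cv2.resize(a[120:270,210:360],(400,400),interpolation=cv2.INTER_CUBIC); b=cv2.resize(a,(400,300))
z=cv2.copyMakeBorder(z,0,0,0,0,0); o=np.zeros((420,800+0,3),np.uint8); o[:400,:400]=z; o[:300,400:]=b; cv2.imwrite("pics/w3z.png",o)
```

```text
[ 0.55666667 -0.17817869  0.38240921] 3.001330520216059 [ 0.01738317 -0.00511456 -0.99983582]
```

View pics/w3z.png

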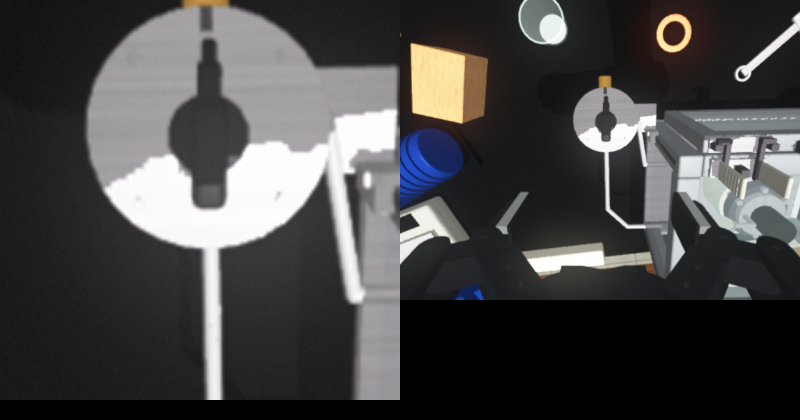

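>>> pendant(increments=[[0.085, 0, 0, -0.035, 0, 0, 0], [0.085, 0, 0.04, 0, 0, 0, 0], [0.085, 0, 0.04, 0, 0, 0, 0], [0.085, 0, 0.04, 0, 0, 0, 0], [0.085, 0, 0.04, 0, 0, 0, 0], [0.085, 0, 0.02, 0, 0, 0, 0], [0.085, 0, 0, 0, 0, 0, 0], [0.085, 0, 0, 0, 0, 0, 0]])

```text
time_s: 9.12
eef_pos: [0.5792, 0.0027, 0.4059]
tool_rot: [0.069, 0.998, -0.0, -0.001]
ft_force: [-0.2, -0.7, 0.1]
finger_gap: 0.0849
grasp_force: 0.0
```

Run:
```python
from h import *
p,r,st=tool(); m=r.as_matrix();print(p,np.arctan2(m[1,0],m[0,0])%6.2832,m[:,2])
k=optics.calibration("wrist"); im=optics.snapshot("wrist"); np.save("w4.npy",k)
for n in ["main_catch","handle_grip","safety_lever"]: print(n,spot_in("wrist",n))
a=im[:,:,::-1]; cv2.imwrite("pics/w4.png",a)
cv2.imwrite("pics/w4z.png",cv2.resize(a[100:370,140:500],(800,600),interpolation=cv2.INTER_CUBIC))
```

```text
[0.57922787 0.00269666 0.40593728] 3.00333836364924 [-2.28068593e-03 -6.10548769e-04 -9.99997213e-01]
main_catch [{'pixel': [338.5, 245.7], 'confidence': 0.72}, {'pixel': [241.9, 63.5], 'confidence': 0.71}]
handle_grip [{'pixel': [127.1, 170.8], 'confidence': 0.2}]
safety_lever [{'pixel': [372.9, 221.1], 'confidence': 0.61}]
```

View pics/w4z.png

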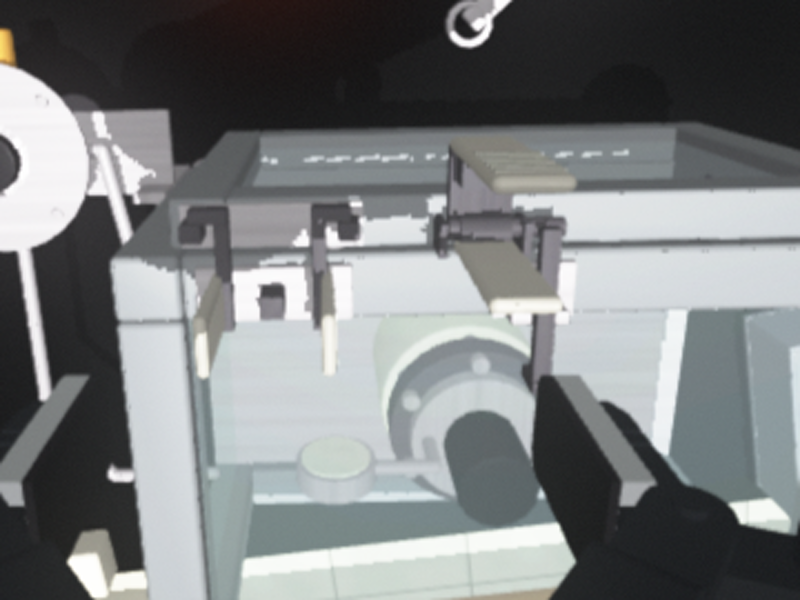

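Run:
```python
from h import *
k=np.load("w4.npy",allow_pickle=True).item()
P=lambda x,y,z:atz(k,[140+x*.45,100+y*.45],z)
a,b=P(535,183,.325),P(525,303,.325); print("handle",a,b,(a+b)/2,np.linalg.norm(a-b), (b-a)/np.linalg.norm(b-a))
for z in (.26,.27,.28,.29,.30):
    l,r=P(204,372,z),P(330,372,z); print(z,l,r,np.linalg.norm(l-r), P(206,340,z))
# rail line between front rail and gate (z=.245): dark line y=240..
for p,q in (((350,249),(780,242)),((345,200),(780,188))):
    u,v=P(*p,.245),P(*q,.245); print(u,v,"yaw",np.arctan2(-(v-u)[0],(v-u)[1]))
print("cam",ray(k,[0,0])[0])
```

```text
handle [0.55953296 0.06931004 0.325     ] [0.59728898 0.06424705 0.325     ] [0.57841097 0.06677854 0.325     ] 0.03809397497740821 [ 0.99112841 -0.13290777  0.        ]
0.26 [ 0.63830278 -0.05500518  0.26      ] [ 0.64559974 -0.00271439  0.26      ] 0.052797461779053076 [ 0.62401713 -0.05147818  0.26      ]
0.27 [ 0.6334669  -0.05254921  0.27      ] [ 0.64050044 -0.00214621  0.27      ] 0.05089138068318834 [ 0.61969699 -0.04914955  0.27      ]
0.28 [ 0.62863103 -0.05009325  0.28      ] [ 0.63540113 -0.00157804  0.28      ] 0.04898529958732356 [ 0.61537686 -0.04682092  0.28      ]
0.29 [ 0.62379516 -0.04763728  0.29      ] [ 0.63030182 -0.00100986  0.29      ] 0.047079218491458824 [ 0.61105672 -0.04449228  0.29      ]
0.3 [ 0.61895929 -0.04518132  0.3       ] [ 6.25202518e-01 -4.41686183e-04  3.00000000e-01] 0.04517313739559407 [ 0.60673659 -0.04216365  0.3       ]
[0.5979169  0.01238812 0.245     ] [0.61967808 0.19051119 0.245     ] yaw -0.12156691476986399
[0.57672064 0.01302207 0.245     ] [0.59625818 0.18944099 0.245     ] yaw -0.1102956766766068
cam [0.50435161 0.01302379 0.53699483]
```

>>> pendant(increments=[[0.085, -0.036, -0.02, 0, 0, 0, -0.02], [0.085, 0, 0, 0.03, 0, 0, 0], [0.085, 0, 0, 0.03, 0, 0, 0], [0.085, 0, 0, 0.02, 0, 0, 0], [0.085, 0, 0, 0, 0, 0, 0], [0.085, 0, 0, 0, 0, 0, 0]])

```text
time_s: 9.82
eef_pos: [0.6119, -0.0243, 0.3269]
tool_rot: [0.061, 0.998, -0.001, -0.001]
ft_force: [-0.6, -0.6, 1.6]
finger_gap: 0.0849
grasp_force: 0.0
```

Run:
```python
from h import *
p,r,st=tool(); m=r.as_matrix();print(p,np.arctan2(m[1,0],m[0,0])%6.2832,m[:,2])
print("to go", r.inv().apply(np.array([.612,-.022,.287])-p))
k=optics.calibration("wrist"); im=optics.snapshot("wrist"); np.save("w5.npy",k)
a=im[:,:,::-1]; cv2.imwrite("pics/w5.png",a[100:])
```

```text
[ 0.61186995 -0.02433525  0.32691946] 3.0200066027195813 [-0.00178119 -0.0012119  -0.99999768]
to go [8.94308639e-05 2.39042943e-03 3.99163050e-02]
```

View pics/w5.png

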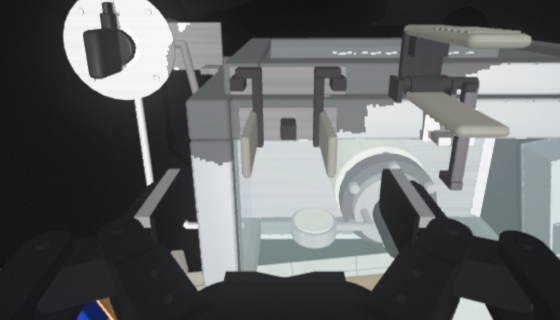

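Run:
```python
from h import *
A=np.load("w4.npy",allow_pickle=True).item();B=np.load("w5.npy",allow_pickle=True).item()
for n,a,b in (("tabL",(231.8,268),(249,277)),("tabR",(288.5,268),(331,277)),("rearR",(392,237),(507,234)),("rearL",(360.5,237),(453,234)),("frontR",(398,184),(529,142)),("frontL",(364,184.5),(466,143.5))):
    print(n,tri([(A,a),(B,b)]))
```

```text
tabL (array([ 0.61192068, -0.04149184,  0.31600451]), [array([-0.1,  0.3]), array([ 0.2, -0.4])])
tabR (array([ 0.62714397, -0.00070744,  0.29760199]), [array([-0. ,  0.2]), array([ 0.1, -0.3])])
rearR (array([0.60122427, 0.07592024, 0.32195672]), [array([0.1, 0.8]), array([-0.1, -1.2])])
rearL (array([0.60083217, 0.05511974, 0.31614878]), [array([0.1, 0.9]), array([-0.1, -1.5])])
frontR (array([0.56226662, 0.08088309, 0.3234162 ]), [array([-0.2, -0.5]), array([0.3, 0.9])])
frontL (array([0.56139177, 0.06020281, 0.31522179]), [array([-0.4, -0.8]), array([0.6, 1.3])])
```

>>> pendant(increments=[[0.085, 0.003, 0.002, 0.02, 0, 0, 0], [0.085, 0, 0, 0.018, 0, 0, 0], [0.085, 0, 0, 0, 0, 0, 0], [0.04, 0, 0, 0, 0, 0, 0], [0.02, 0, 0, 0, 0, 0, 0], [0.02, 0, 0, 0, 0, 0, 0], [0.02, 0, 0, 0, 0, 0, 0], [0.02, 0, 0, 0, 0, 0, 0]])

```text
time_s: 10.53
eef_pos: [0.6107, -0.022, 0.2951]
tool_rot: [0.06, 0.998, -0.001, 0.004]
ft_force: [-5.1, -0.2, 23.0]
finger_gap: 0.0252
grasp_force: 40.0
```

Run:
```python
from h import *
p,r,st=tool();print(p,st["finger_gap"],st["grasp_force"],st["ft_force"])
optics.snapshot("top"); print(spot_in("top","handle_grip"),spot_in("top","safety_lever"))
```

```text
[ 0.61072598 -0.02203882  0.2950622 ] 0.025210567918444247 39.98645067214966 [-5.09536789 -0.23358981 22.99137253]
[{'pixel': [272.0, 187.8], 'confidence': 0.97}] [{'pixel': [260.0, 175.0], 'confidence': 0.55}]
```

>>> pendant(increments=[[0.085, 0, 0, -0.01, 0, 0, 0], [0.085, 0, 0, -0.01, 0, 0, 0], [0.085, 0, 0, 0, 0, 0, 0], [0.085, 0, 0, -0.03, 0, 0, 0], [0.085, 0, 0, -0.04, 0, 0, 0], [0.085, 0, 0, -0.04, 0, 0, 0], [0.085, 0, 0, 0, 0, 0, 0]])

```text
time_s: 11.27
eef_pos: [0.6119, -0.0215, 0.4313]
tool_rot: [0.06, 0.998, 0.0, 0.011]
ft_force: [0.4, -0.2, 2.1]
finger_gap: 0.0849
grasp_force: 0.0
```

Run:
```python
from h import *
p,r,st=tool();print(p,r.as_matrix()[:,0])
k=optics.calibration("wrist"); im=optics.snapshot("wrist"); np.save("w6.npy",k)
for n in ["handle_grip","safety_lever"]: print(n,spot_in("wrist",n))
a=im[:,:,::-1]; cv2.imwrite("pics/w6.png",a)
```

```text
[ 0.61189339 -0.02148459  0.43126601] [-0.99257299  0.1198121  -0.02106921]
handle_grip [{'pixel': [397.0, 131.6], 'confidence': 0.64}, {'pixel': [309.6, 182.1], 'confidence': 0.64}]
safety_lever [{'pixel': [391.8, 144.1], 'confidence': 0.93}]
```

View pics/w6.png

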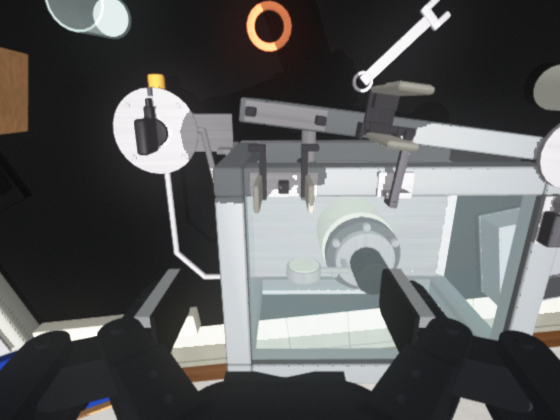

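Run:
```python
from h import *
k=np.load("w6.npy",allow_pickle=True).item()
P=lambda x,y,z:atz(k,[x,y],z)
a,b=P(404,89,.325),P(395,141,.325); d=b-a;print(a,b,(a+b)/2,np.linalg.norm(d),np.arctan2(d[1],d[0]))
u,v=P(245,99,.245),P(360,120,.245);e=v-u;print(u,v,"gate y ang",np.arctan2(e[1],e[0]))
print("pred",proj(k,np.array([.5566,.0726,.325])))
p,r,s=tool();print(r.as_matrix(),s["q"])
```

```text
[0.537127   0.06880677 0.325     ] [0.57103882 0.06232796 0.325     ] [0.55408291 0.06556737 0.325     ] 0.034525151133005715 -0.1887739575499225
[ 0.52948882 -0.04698959  0.245     ] [0.56050136 0.05580608 0.245     ] gate y ang 1.2777888047171182
pred [np.float64(409.6635449337283), np.float64(118.11680387623687)]
[[-0.99281482  0.11960781  0.00356519]
 [ 0.11961231  0.99282009  0.00107667]
 [-0.00341081  0.00149538 -0.99999307]] [ 2.31566211e-01  2.97969811e-01  3.14631093e-01 -2.29737122e-04
 -1.58374048e+00 -1.92226347e+00]
```

>>> pendant(increments=[[0.085, 0.022, 0.028, 0, 0, 0, 0], [0.085, 0.022, 0.028, 0, 0, 0, 0], [0.085, 0.022, 0.028, 0, 0, 0, 0], [0.085, 0, 0, 0, 0, 0, -0.12], [0.085, 0, 0, 0, 0, 0, -0.12], [0.085, 0, 0, 0, 0, 0, -0.12], [0.085, 0, 0, 0, 0, 0, -0.12], [0.085, 0, 0, 0, 0, 0, -0.12], [0.085, 0, 0, 0, 0, 0, -0.12], [0.085, 0, 0, 0, 0, 0, -0.12], [0.085, 0, 0, 0, 0, 0, -0.12], [0.085, 0, 0, 0, 0, 0, -0.12]])

```text
time_s: 12.42
eef_pos: [0.5536, 0.0707, 0.4181]
tool_rot: [-0.464, 0.886, 0.0, -0.001]
ft_force: [-0.8, 0.2, 0.1]
finger_gap: 0.0848
grasp_force: 0.0
```

>>> pendant(increments=[[0.085, 0, 0, 0.02, 0, 0, -0.12], [0.085, 0, 0, 0.02, 0, 0, -0.12], [0.085, 0, 0, 0.02, 0, 0, -0.12], [0.085, 0, 0, 0, 0, 0, 0], [0.085, 0, 0, 0, 0, 0, 0]])

```text
time_s: 12.83
eef_pos: [0.5535, 0.0704, 0.3581]
tool_rot: [-0.612, 0.791, 0.0, -0.002]
ft_force: [-1.1, -0.1, 0.9]
finger_gap: 0.0846
grasp_force: 0.0
```

Run:
```python
from h import *
p,r,st=tool();m=r.as_matrix();print(p,np.arctan2(m[1,0],m[0,0]),st["q"])
print("to go", r.inv().apply(np.array([.556,.070,.3])-p))
k=optics.calibration("wrist"); im=optics.snapshot("wrist"); np.save("w7.npy",k)
for n in ["handle_grip","safety_lever"]: print(n,spot_in("wrist",n))
a=im[:,:,::-1]; cv2.imwrite("pics/w7.png",a)
```

```text
[0.5534507  0.07036861 0.35805903] -1.824651227250695 [ 4.17183653e-01  2.12704960e-01  5.05980459e-02  4.16204957e-04
 -1.41230982e+00 -6.71108303e-01]
to go [-0.00043281 -0.00270994  0.05805132]
handle_grip [{'pixel': [265.0, 223.5], 'confidence': 0.89}]
safety_lever [{'pixel': [247.7, 250.9], 'confidence': 0.81}]
```

View pics/w7.png

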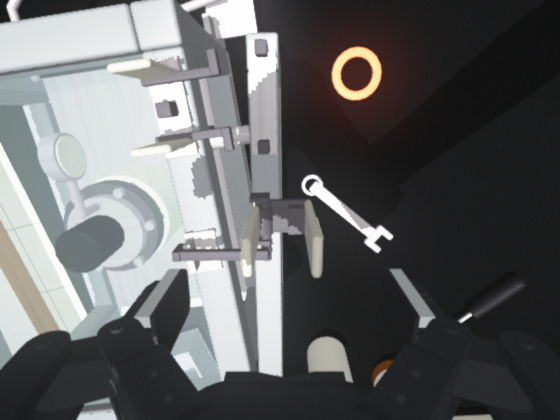

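Run:
```python
from h import *
k=np.load("w7.npy",allow_pickle=True).item();p,r,st=tool()
print(proj(k,np.array([p[0],p[1],.325])))
for q in ((247,275),(318,277)):
    x=atz(k,q,.325);print(x,r.inv().apply(x-p))
```

```text
[np.float64(283.18200632866746), np.float64(254.8494923566449)]
[0.57707081 0.07745608 0.325     ] [-0.01216398 -0.02005137  0.03582102]
[0.53916402 0.08861204 0.325     ] [-0.01348829  0.01944063  0.03572898]
```

>>> pendant(increments=[[0.085, 0, 0, 0.02, 0, 0, 0], [0.085, 0, 0, 0.02, 0, 0, 0], [0.085, 0, 0, 0.018, 0, 0, 0], [0.085, 0, 0, 0, 0, 0, 0], [0.04, 0, 0, 0, 0, 0, 0], [0.02, 0, 0, 0, 0, 0, 0], [0.02, 0, 0, 0, 0, 0, 0], [0.02, 0, 0, 0, 0, 0, 0], [0.02, 0, 0, 0, 0, 0, 0]])

```text
time_s: 13.73
eef_pos: [0.5535, 0.0704, 0.305]
tool_rot: [-0.614, 0.789, -0.001, 0.001]
ft_force: [-11.8, 1.9, 9.1]
finger_gap: 0.032
grasp_force: 61.1
```

Run:
```python
from h import *
p,r,st=tool();m=r.as_matrix();print(p,np.arctan2(m[1,0],m[0,0]),st["finger_gap"],st["grasp_force"],st["ft_force"],m[:,2])
```

```text
[0.55354568 0.07042797 0.30495177] -1.819036382775876 0.03202715318565127 61.12358002457768 [-11.79594641   1.85190168   9.10288245] [ 2.29339743e-03 -2.74049309e-04 -9.99997333e-01]
```

>>> pendant(increments=[[0.02, -0.001, 0.0115, 0, 0, 0, 0.06], [0.02, -0.001, 0.0115, 0, 0, 0, 0.06], [0.02, -0.001, 0.0115, 0, 0, 0, 0.06], [0.02, -0.001, 0.0115, 0, 0, 0, 0.06], [0.02, -0.001, 0.0115, 0, 0, 0, 0.06], [0.02, -0.001, 0.0115, 0, 0, 0, 0.06], [0.02, 0, 0, 0, 0, 0, 0]])

```text
time_s: 14.32
eef_pos: [0.4928, 0.1034, 0.305]
tool_rot: [-0.463, 0.886, -0.001, 0.003]
ft_force: [-3.7, -0.3, 5.4]
finger_gap: 0.0321
grasp_force: 60.4
```

Create f.py:
```python
from h import *
p,r,st=tool();m=r.as_matrix();print(p,"yaw",np.arctan2(m[1,0],m[0,0]),st["finger_gap"],st["grasp_force"],"Ftool",r.inv().apply(st["ft_force"]),st["q"].round(2))
print("hinge in tool",r.inv().apply(np.array([.613,.254,p[2]])-p),"M",r.inv().apply(st["moment"]))
```

```bash
python3 f.py
```

```text
[0.49276634 0.10343481 0.30501635] yaw -2.178540087933853 0.03214132049323849 60.433423295617104 Ftool [ 2.34560532  2.79518361 -5.38690705] [ 0.53  0.13 -0.18  0.   -1.25 -1.14]
hinge in tool [-0.19225887 -0.0127258   0.00076827] M [ 0.58307148  0.82636947 -0.80419469]
```

>>> pendant(increments=[[0.02, -0.001, 0.0115, 0, 0, 0, 0.06], [0.02, -0.001, 0.0115, 0, 0, 0, 0.06], [0.02, -0.001, 0.0115, 0, 0, 0, 0.06], [0.02, -0.001, 0.0115, 0, 0, 0, 0.06], [0.02, -0.001, 0.0115, 0, 0, 0, 0.06], [0.02, -0.001, 0.0115, 0, 0, 0, 0.06], [0.02, -0.001, 0.0115, 0, 0, 0, 0.06], [0.02, -0.001, 0.0115, 0, 0, 0, 0.06], [0.02, -0.001, 0.0115, 0, 0, 0, 0.06], [0.02, 0, 0, 0, 0, 0, 0]])

```text
time_s: 15.15
eef_pos: [0.4326, 0.1864, 0.305]
tool_rot: [-0.211, 0.978, -0.001, 0.002]
ft_force: [-4.3, 1.1, 9.4]
finger_gap: 0.0319
grasp_force: 63.8
```

```bash
python3 f.py
```

```text
[0.43260629 0.1863675  0.30497351] yaw -2.7168656723613345 0.03192779590287364 63.79164185374975 Ftool [ 3.39143787  2.77792098 -9.46794957] [ 0.76  0.07 -0.25  0.   -1.25 -1.9 ]
hinge in tool [-0.19223399 -0.01270942  0.00077944] M [ 1.07278018  1.02921066 -0.88945107]
```

>>> pendant(increments=[[0.02, -0.001, 0.0115, 0, 0, 0, 0.06], [0.02, -0.001, 0.0115, 0, 0, 0, 0.06], [0.02, -0.001, 0.0115, 0, 0, 0, 0.06], [0.02, -0.001, 0.0115, 0, 0, 0, 0.06], [0.02, -0.001, 0.0115, 0, 0, 0, 0.06], [0.02, -0.001, 0.0115, 0, 0, 0, 0.06], [0.02, -0.001, 0.0115, 0, 0, 0, 0.06], [0.02, -0.001, 0.0115, 0, 0, 0, 0.06], [0.02, -0.001, 0.0115, 0, 0, 0, 0.06], [0.02, 0, 0, 0, 0, 0, 0]])

```text
time_s: 15.98
eef_pos: [0.4237, 0.2902, 0.3049]
tool_rot: [0.058, 0.998, 0.0, 0.002]
ft_force: [-3.1, 3.6, 10.8]
finger_gap: 0.0317
grasp_force: 66.3
```

```bash
python3 f.py
```

```text
[0.42366925 0.29016785 0.30493184] yaw 3.025521611889233 0.03172149397131952 66.32850253488868 Ftool [  3.46492277   3.24746495 -10.78134306] [ 0.92  0.15 -0.16  0.   -1.26 -2.61]
hinge in tool [-0.19224355 -0.01399884  0.00083553] M [ 1.23280709  0.84446478 -0.69019562]
```

>>> pendant(increments=[[0.02, -0.001, 0.0115, 0, 0, 0, 0.06], [0.02, -0.001, 0.0115, 0, 0, 0, 0.06], [0.02, -0.001, 0.0115, 0, 0, 0, 0.06], [0.02, 0, 0, 0, 0, 0, 0], [0.02, 0, 0, 0, 0, 0, 0], [0.02, 0, 0, 0, 0, 0, 0]])

```text
time_s: 16.48
eef_pos: [0.4325, 0.3223, 0.305]
tool_rot: [0.147, 0.989, 0.001, 0.002]
ft_force: [-2.4, 4.3, 10.4]
finger_gap: 0.0319
grasp_force: 67.7
```

```bash
python3 f.py
```

Run:
```python
from h import *
im=optics.snapshot("top")[:,:,::-1]; cv2.imwrite("pics/top9.png",cv2.resize(im[60:340,80:480],(800,560),interpolation=cv2.INTER_CUBIC))
```

```text
[0.43253419 0.32228331 0.3049633 ] yaw 2.847078748696127 0.031886727955713755 67.69675486721098 Ftool [  3.48919222   3.47758029 -10.40248559] [ 0.94  0.2  -0.1   0.   -1.27 -2.81]
hinge in tool [-0.19251505 -0.01295986  0.00071746] M [ 1.03549843  0.82276428 -0.89898954]
```

View pics/top9.png

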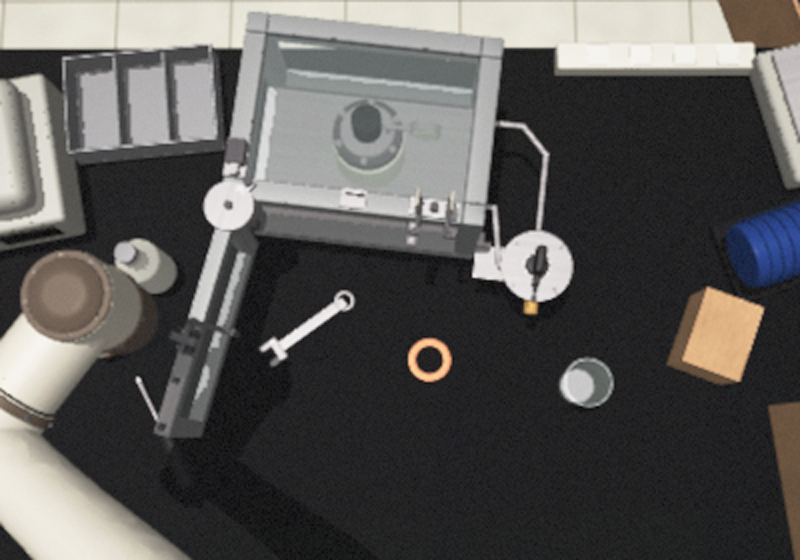

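Run:
```python
from h import *
T=optics.calibration("top");p,r,s=tool()
for z in (.3,.4,.5): 
    q=np.array(proj(T,np.array([p[0],p[1],z]))); print(z,(q-[80,60])*2)
for g in (1.4,1.7):
    a=-.115+np.pi/2-g; d=np.array([np.cos(a),np.sin(a)]); q=np.array(proj(T,np.r_[np.array([.613,.254])-.19*d,.305]));print(g,(q-[80,60])*2)
t=lambda x,y:np.array([80+x/2,60+y/2])
a=atz(T,t(229,205),.25);b=atz(T,t(180,432),.245);v=(a-b);print(a,b,"g",-.115+np.pi/2-np.arctan2(v[1],v[0]),np.linalg.norm(v))
import rig; im=optics.snapshot("wrist")[:,:,::-1]; cv2.imwrite("pics/w9.png",im); print(spot_in("wrist","safety_lever"),spot_in("wrist","handle_grip"))
```

```text
0.3 [164.05755235 333.66405721]
0.4 [141.7752955  324.06881079]
0.5 [114.96910683 312.52545647]
1.4 [224.97770678 340.60916694]
1.7 [180.47845698 336.30148335]
[0.61304875 0.25418576 0.25      ] [0.30904556 0.31080805 0.245     ] g 1.6399418289703787 0.30927175679075275
[{'pixel': [253.0, 298.8], 'confidence': 0.56}, {'pixel': [448.7, 160.8], 'confidence': 0.3}] [{'pixel': [257.5, 217.0], 'confidence': 0.74}]
```

>>> pendant(increments=[[0.02, -0.001, 0.01, 0, 0, 0, 0.05], [0.02, -0.001, 0.01, 0, 0, 0, 0.05], [0.02, 0, 0, 0, 0, 0, 0], [0.02, 0, 0, 0, 0, 0, 0], [0.02, 0, 0, 0, 0, 0, 0], [0.02, 0, 0, 0, 0, 0, 0], [0.02, 0, 0, 0, 0, 0, 0]])

```text
time_s: 17.27
eef_pos: [0.4405, 0.3404, 0.305]
tool_rot: [0.196, 0.981, 0.001, 0.002]
ft_force: [-1.6, 4.2, 9.5]
finger_gap: 0.0322
grasp_force: 67.7
```

```bash
python3 f.py
```

```text
[0.4404559  0.34044625 0.30497331] yaw 2.746713960488429 0.03224986843213503 67.66725051216781 Ftool [ 3.0426669   3.25690094 -9.46642654] [ 0.95  0.23 -0.06  0.   -1.28 -2.92]
hinge in tool [-0.19252036 -0.01341776  0.00054308] M [ 1.09620988  1.04371486 -0.88757619]
```

View pics/w9.png

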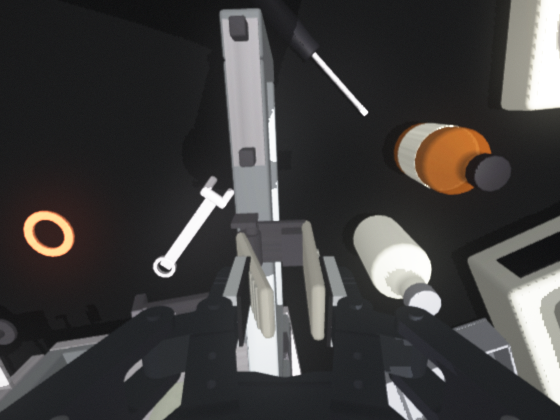

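```bash
python3 -c "
from rig import ctrl
print(ctrl.hand_in())"
```

```text
the job is handed in; nothing more can be done
None
```

I handed the job in with the vent nose at its rib, the gate held at about 1.8 rad by my own measurement, still gripped at the squeeze handle. No bystander looked disturbed in the last pictures, and the verdict isn't shown to me.

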